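# Nest the empty parts pots in the tray

## Task

Clear the bench of empties: nest the two loose parts pots, in either order, into the identical pot that stands in the shallow metal tray, so that all three make one upright stack in the tray. Lower each pot into place rather than dropping it, do not knock any pot over, and leave the jar, the multimeter, the screwdriver and the solder spool where they are.

Things in the scene. Friction and masses are not known exactly. Their poses are not given: they have to be found in the camera images.
- pot_base: empty grey open pot, one of three alike, 80 mm high, 80 g: body tapering from 38 mm (foot) to 54 mm diameter, flat shoulder at 50 mm height, then straight collar 66 mm outside, 60 mm inside, up to the rim. Nested, the shoulder rests on the rim below: each pot adds 30 mm. Origin: centre of underside, z up. This one stands loose in the tray: bottom of the stack
- pot_a: empty grey open pot, one of three alike, 80 mm high, 80 g: body tapering from 38 mm (foot) to 54 mm diameter, flat shoulder at 50 mm height, then straight collar 66 mm outside, 60 mm inside, up to the rim. Nested, the shoulder rests on the rim below: each pot adds 30 mm. Origin: centre of underside, z up. Stands on the bench; grip across the collar
- pot_b: empty grey open pot, one of three alike, 80 mm high, 80 g: body tapering from 38 mm (foot) to 54 mm diameter, flat shoulder at 50 mm height, then straight collar 66 mm outside, 60 mm inside, up to the rim. Nested, the shoulder rests on the rim below: each pot adds 30 mm. Origin: centre of underside, z up. Stands on the bench; grip across the collar
- tray: a shallow square aluminium tray, 150 x 150 mm, rim 14 mm high, floor 4 mm and walls 4 mm thick, fixed to the bench; origin at the centre of its underside (z = 0), x and y along its sides
- jar: bystander: a closed clear jar with black cap, 72 mm diameter, 85 mm high; origin at the centre of its underside
- meter: bystander: a yellow hand multimeter lying on its back, 85 x 165 x 48 mm high with its knob; origin at the centre of its underside, y along its length
- driver: bystander: a screwdriver, 200 mm long, lying on the bench; x along its length
- spool: bystander: a spool of solder wire, 60 mm diameter, 50 mm high; origin at the centre of its underside

How it is judged:
On the way, in this order (a step that is already met when the one before it is completed fails the run):
1. the first loose pot, still held by the fingers, is lowered into the pot in the tray to within 12 mm of fully home, axes within 8 mm (((contact force between the fingers and pot_a above 0.5 N and z of pot_a in the frame of pot_base between 0.026 and 0.042 m and horizontal distance between pot_a and pot_base below 0.008 m) or (contact force between the fingers and pot_b above 0.5 N and z of pot_b in the frame of pot_base between 0.026 and 0.042 m and horizontal distance between pot_b and pot_base below 0.008 m))), for 0.1 s.
2. the second loose pot, still held by the fingers, is lowered into the first, which sits fully home in the pot in the tray, to within 12 mm of fully home, axes within 8 mm ((((z of pot_a in the frame of pot_base between 0.027 and 0.033 m and horizontal distance between pot_a and pot_base below 0.006 m) and (contact force between the fingers and pot_b above 0.5 N and z of pot_b in the frame of pot_a between 0.026 and 0.042 m and horizontal distance between pot_b and pot_a below 0.008 m)) or ((z of pot_b in the frame of pot_base between 0.027 and 0.033 m and horizontal distance between pot_b and pot_base below 0.006 m) and (contact force between the fingers and pot_a above 0.5 N and z of pot_a in the frame of pot_b between 0.026 and 0.042 m and horizontal distance between pot_a and pot_b below 0.008 m)))), for 0.1 s.
At the end, for the whole second after the job is handed in: One stack at rest: the pot from the tray still on the tray floor, within 50 mm of the tray's centre; one loose pot fully home in it, the other fully home in that one (each 30 mm above the one below within 3 mm, axes within 6 mm); every pot upright within 5 degrees and slower than 20 mm/s ((((z of pot_a in the frame of pot_base between 0.027 and 0.033 m and horizontal distance between pot_a and pot_base below 0.006 m) and (z of pot_b in the frame of pot_a between 0.027 and 0.033 m and horizontal distance between pot_b and pot_a below 0.006 m)) or ((z of pot_b in the frame of pot_base between 0.027 and 0.033 m and horizontal distance between pot_b and pot_base below 0.006 m) and (z of pot_a in the frame of pot_b between 0.027 and 0.033 m and horizontal distance between pot_a and pot_b below 0.006 m))) and horizontal distance between pot_base and tray below 0.05 m and height (world z) of pot_base below 0.008 m and angle between each of pot_base, pot_a, pot_b's own z axis and vertical below 0.09 rad and linear speed of each of pot_base, pot_a, pot_b below 0.02 m/s); the robot touches nothing.
It fails at once if a pot is knocked over (tilted more than 60 degrees) (angle between any of pot_base, pot_a, pot_b's own z axis and vertical above 1.05 rad).
It fails at once if a bystander (jar, multimeter, screwdriver or spool) is moved more than 30 mm (distance of any of jar, meter, driver, spool from where it was at the start of the episode above 0.03 m).
It also fails if it takes over 58 s, if anything falls off the work surface, if the arm or the gripper's body presses on something with over 40 N, if the wrist force passes 120 N, or if a joint passes its speed limit or range.

## Robot

A 6-joint arm with a two-finger parallel gripper is mounted at the origin on the work surface. World frame = base frame: x ahead of the robot, y to its left, z up, the work surface at z = 0. Lengths are in m, angles in rad, forces in N, time in s.
With the tool pointing down it reaches from about 0.425 to 0.95 m from the base axis. Payload 3.5 kg.
Tool frame: the origin (TCP) lies midway between the tips of the shut fingers; the grasp point (between the pads) lies 19 mm behind it; z points along the fingers, y is the direction in which the jaws open and shut (so a half turn about z gives the same grasp; the last joint's range is limited). The gripper opens to 85 mm and grips with 20 to 120 N. Pads are 22 mm wide; open, the fingers measure 114 mm over their backs; the gripper's body (76 mm by 85 mm) begins 54 mm behind the grasp point. The pads swing forward as they close: fully open they stand 13 mm farther back than shut.
Start: joints at [1.125, 0.286, 1.577, -0, 1.279, -0.15], TCP at [0.197, 0.646, 0.231] pointing down, gripper open.
Joint ranges: [-2.77, 2.77], [-0.9, 2.22], [0.21, 2.48], [-1.53, 4.67], [0.24, 2.81], [-2.84, 2.84]. Speed limits (rad/s): [2.79, 2.79, 3.14, 3.14, 3.14, 3.14].

## Interface

Orientations are given as a 3x3 rotation matrix whose columns are the frame's x, y, z axes.
In Python, from workcell import telemetry, viewer, r gives the robot as it stands.
- The arm moves only by the shell command python3 -m crank 'ROWS' [FORCE]. ROWS is JSON, a list of rows, each a list of 5 numbers: the shift along the tool's x, y, z in m, then the turn about the tool's z in rad, then the gripper's target within -1 to 1 (fully open at 1, half-way at 0, shut at -1). A call has 1 to 8 rows; each row shifts and turns the commanded pose from where the row before left it, along the tool's axes as they then stand; what a row does not reach is not made up. A row lasts 1/10 s, in which the tool goes at most 50 mm and 8.59 degrees, less where a joint would pass 70% of its speed; a pose out of reach is approached as far as the arm can. A call with a gripper value outside its range is refused whole. The fingers move at their own pace and stop on an object; FORCE is the grip in N (left out, the last holds). Time passes only in rows, so rows that do not move let the fingers close. It gives the time, the measured TCP pose, the force and the opening at its end, in the units of the state.
- telemetry.state(): the state, without advancing time (a new reading comes with each control period).
- viewer.camera(name): name is "side" or "top"; returns a dict with "image" (400x640x3 uint8, red, green, blue), "K" (3x3 intrinsics, pixels), "distortion" ([k1, k2, p1, p2, k3] as OpenCV has them; the pictures are not rectified), "R" (3x3) and "t" (3): a world point X has camera coordinates R X + t. Camera axes: x right, y down, z forward; pixel columns grow to the right and rows downward; lengths in m; the calibration is good to about 2 mm. A picture is of the moment at which its call begins. There is no depth.
- r.finish_job(): hands the job in, once; it reports no verdict.
The state is a dict: "t": time; "joints": joint angles; "qvel": joint speeds; "joint_efforts": joint torques, N m; "position": TCP position; "tool_rot": TCP orientation; "contact_force": force on the tool from outside, world axes, zero at the start; "torque": the same for the moment, N m; "width": opening from 0.0 (shut) to 1.0 (fully open).
Only numpy, scipy, OpenCV 4.12 (cv2) and the standard library are available. Lean on these libraries where they do the work, as an engineer would, in place of code of your own. Each camera call takes 0.05 s, during which the arm holds its last target. There are 200 camera calls.

## Working session

There is one attempt and no reset: what is moved stays moved. The work goes in short steps, Python scripts to look and compute and a shell command to move; the robot and the scene stay as the last step left them, time stands still between calls to the robot, and variables do not carry over. Pictures are saved under pics/ and viewed, about 8 in all and at most 12, crops included, and the job is handed in when it is done.

```bash
mkdir -p pics; ls
python3 - <<'E'
from workcell import telemetry, viewer, r
import cv2,pickle
d={}
for n in("top","side"):
    c=viewer.camera(n);d[n]=c;cv2.imwrite(f"pics/{n}0.png",c["image"][:,:,::-1])
    print(n,c["K"],c["distortion"],c["R"],c["t"])
pickle.dump(d,open("c0.pkl","wb"))
print(telemetry.state())
E
```

```text
pics
top [[481.19096015   0.         323.38900585]
 [  0.         481.19096015 200.34146966]
 [  0.           0.           1.        ]] [-0.10125509  0.          0.          0.          0.        ] [[-0.00298312 -0.99997127  0.006968  ]
 [-0.98896236  0.00191791 -0.14815454]
 [ 0.14813692 -0.00733305 -0.98893967]] [0.01101419 0.60221547 1.03696727]
side [[506.99534033   0.         316.59869312]
 [  0.         506.99534033 196.77175488]
 [  0.           0.           1.        ]] [0.03107082 0.         0.         0.         0.        ] [[ 0.81510571 -0.57898231  0.01954886]
 [-0.28857943 -0.43506679 -0.85290023]
 [ 0.50231921  0.68956245 -0.52170781]] [-0.50033772  0.19842785  0.74893697]
{'t': 0.1, 'joints': array([ 1.12499807e+00,  2.87106728e-01,  1.57806858e+00, -3.88783906e-06,
        1.27860157e+00, -1.50027034e-01]), 'qvel': array([ 0.00095123, -0.00295485, -0.00170067, -0.00084724,  0.00123173,
       -0.00111817]), 'joint_efforts': array([ 1.09204455e-03, -4.07297730e+01, -2.93698758e+01, -1.54878403e-04,
        3.46834509e-03,  3.57083536e-05]), 'position': array([0.19647138, 0.64513612, 0.23004517]), 'tool_rot': array([[-9.56577809e-01,  2.91475583e-01, -9.38430692e-04],
       [ 2.91476915e-01,  9.56575830e-01, -1.97235796e-03],
       [ 3.22785931e-04, -2.16024474e-03, -9.99997615e-01]]), 'contact_force': array([-0.03662538, -0.1247289 , -0.03614455]), 'torque': array([-0.01352051,  0.06145607,  0.02957973]), 'width': 0.9979711406088766}
```

View pics/top0.png

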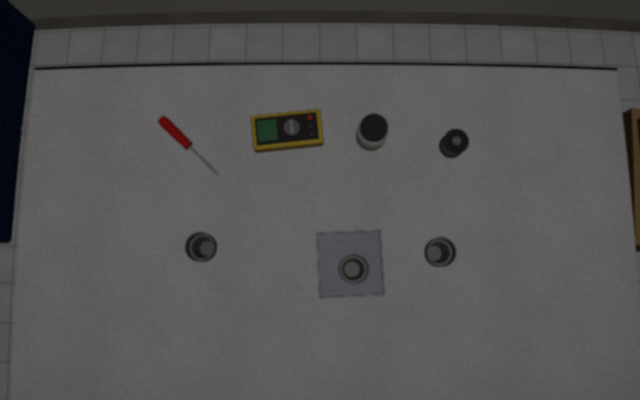

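View pics/side0.png

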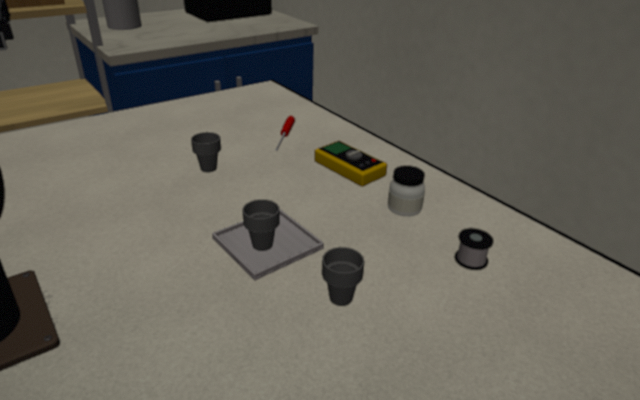

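The top view shows pots at about (201,247) and (440,252), with the tray pot at (353,268). The bystanders are all at the far side (v<175). In the side view the rims are at about (206,138), (343,256) and (262,209). I'll fit silhouettes in both cameras.

```bash
cat > h.py <<'E'
import numpy as np,cv2
from scipy.optimize import minimize
A=np.linspace(0,2*np.pi,48,endpoint=False)
def proj(c,P):
    return cv2.projectPoints(np.asarray(P,float).reshape(-1,1,3),cv2.Rodrigues(c["R"])[0],c["t"],c["K"],np.array(c["distortion"]))[0][:,0]
def ring(x,y,z,r): return np.c_[x+r*np.cos(A),y+r*np.sin(A),0*A+z]
S=8
def sil(c,x,y,z0,box):
    u0,v0,w,h=box; m=np.zeros((h*S,w*S),np.uint8)
    for (za,ra),(zb,rb) in [((.08,.033),(.05,.033)),((.05,.027),(0,.019))]:
        p=np.r_[proj(c,ring(x,y,z0+za,ra)),proj(c,ring(x,y,z0+zb,rb))]
        q=(p-[u0,v0]+.5)*S
        cv2.fillConvexPoly(m,cv2.convexHull(q.astype(np.float32)).astype(np.int32),255)
    return cv2.resize(m,(w,h),interpolation=cv2.INTER_AREA)/255.
def ray(c,uv,z):
    n=cv2.undistortPoints(np.array([[uv]],float),c["K"],np.array(c["distortion"]))[0,0]
    d=c["R"].T@np.r_[n,1]; o=-c["R"].T@c["t"]; return (o+d*(z-o[2])/d[2])[:2]
def fit(c,xy,z0,r=32):
    """pose from image edges + intensities: best linear match of silhouette to grey image"""
    g=cv2.cvtColor(c["image"],cv2.COLOR_RGB2GRAY).astype(float)
    ctr=proj(c,[[xy[0],xy[1],z0+.04]])[0].astype(int); box=(max(ctr[0]-r,0),max(ctr[1]-r,0),2*r,2*r)
    p=g[box[1]:box[1]+2*r,box[0]:box[0]+2*r]
    bg=np.median(p); t=np.clip((bg-p)/(0.35*bg),0,1)
    t8=(t>.5).astype(np.uint8)   # fill holes
    cs,_=cv2.findContours(t8,cv2.RETR_EXTERNAL,cv2.CHAIN_APPROX_NONE)
    cc=max(cs,key=cv2.contourArea);f=np.zeros_like(t8);cv2.drawContours(f,[cc],-1,1,-1)
    inner=cv2.erode(f,np.ones((3,3))); t=np.where(inner>0,1,t)*cv2.dilate(f,np.ones((3,3)))
    cost=lambda q:((sil(c,q[0],q[1],z0,box)-t)**2).sum()
    s=np.array(xy)
    s0=minimize(cost,s,method="Nelder-Mead",options=dict(initial_simplex=s+np.array([[0,0],[.012,0],[0,.012]]),xatol=1e-4,fatol=.01))
    return s0.x,s0.fun,t.sum()
E
python3 - <<'E'
from h import *
import pickle
d=pickle.load(open("c0.pkl","rb"))
for n,uvt,uvs,z in(("L",(201,247),(206,138),0),("R",(440,252),(343,256),0),("base",(353,268),(262,209),.004)):
    for cam,uv in(("top",uvt),("side",uvs)):
        g=ray(d[cam],uv,z+.08); x,f,a=fit(d[cam],g,z)
        print(n,cam,g.round(4),x.round(4),round(f,1),round(a))
for uv in((317,234),(380,230),(384,294),(319,297)): print("tray",ray(d["top"],uv,.014).round(3))
for uv in((214,237),(287,208),(322,242),(254,275)): print("trayside",ray(d["side"],uv,.014).round(3))
E
```

```text
L top [0.4958 0.2739] [0.4973 0.2782] 3.9 822
L side [0.4995 0.2728] [0.4992 0.2765] 3.8 980
R top [ 0.4837 -0.2416] [ 0.4849 -0.2444] 4.3 812
R side [ 0.4924 -0.2392] [ 0.4875 -0.2449] 62.9 1876
base top [ 0.4507 -0.0527] [ 0.4496 -0.0543] 22.7 724
base side [ 0.4526 -0.0582] [ 0.4511 -0.0567] 94.2 1606
tray [0.529 0.024]
tray [ 0.538 -0.121]
tray [ 0.392 -0.127]
tray [0.387 0.02 ]
trayside [0.384 0.004]
trayside [0.549 0.012]
trayside [ 0.54 -0.12]
trayside [ 0.392 -0.132]
```

```bash
sed -i 's/def fit(c,xy,z0,r=32)/def fit(c,xy,z0,r=32,k=.35)/; s/0.35\*bg/k*bg/' h.py
python3 - <<'E'
from h import *
import pickle
d=pickle.load(open("c0.pkl","rb"))
tiles=[]
for n,g,z in(("L",(.498,.277),0),("R",(.486,-.2446),0),("base",(.4505,-.0555),.004)):
    for cam in("top","side"):
        for k,r in((.35,42),(.6,42),(.8,30)):
            x,f,a=fit(d[cam],g,z,r,k); print(n,cam,k,x.round(4),round(f,1),round(a))
    row=[]
    for cam in("top","side"):
        c=d[cam];ct=proj(c,[[*g,z+.04]])[0].astype(int)
        im=cv2.resize(c["image"][ct[1]-30:ct[1]+30,ct[0]-30:ct[0]+30],None,fx=4,fy=4,interpolation=cv2.INTER_CUBIC)[:,:,::-1]
        im=np.clip(im*1.8,0,255).astype(np.uint8)
        for zz,rr in((.08,.033),(.05,.033),(0,.019)):
            q=(proj(c,ring(*g,z+zz,rr))-ct+30.5)*4
            cv2.polylines(im,[q.astype(np.int32)],True,(0,255,0),1)
        row.append(im)
    tiles.append(np.vstack(row))
cv2.imwrite("pics/ov.png",np.hstack(tiles))
E
```

```text
L top 0.35 [0.4973 0.278 ] 4.6 828
L top 0.6 [0.4974 0.2779] 19.9 764
L top 0.8 [0.4971 0.2782] 46.8 714
L side 0.35 [0.4992 0.2766] 3.8 980
L side 0.6 [0.4996 0.2774] 14.3 926
L side 0.8 [0.4995 0.277 ] 32.4 883
R top 0.35 [ 0.4849 -0.2444] 4.6 818
R top 0.6 [ 0.4847 -0.2444] 23.0 756
R top 0.8 [ 0.4847 -0.2444] 72.9 666
R side 0.35 [ 0.4872 -0.2453] 6.8 2000
R side 0.6 [ 0.4873 -0.2451] 26.0 1921
R side 0.8 [ 0.4919 -0.2398] 1124.5 640
base top 0.35 [ 0.4495 -0.0542] 16.9 744
base top 0.6 [ 0.4495 -0.0478] 284.3 429
base top 0.8 [ 0.4517 -0.046 ] 340.2 375
base side 0.35 [ 0.4509 -0.0565] 156.7 1691
base side 0.6 [ 0.4511 -0.0562] 92.5 1559
base side 0.8 [ 0.4514 -0.056 ] 74.6 1399
```

View pics/ov.png

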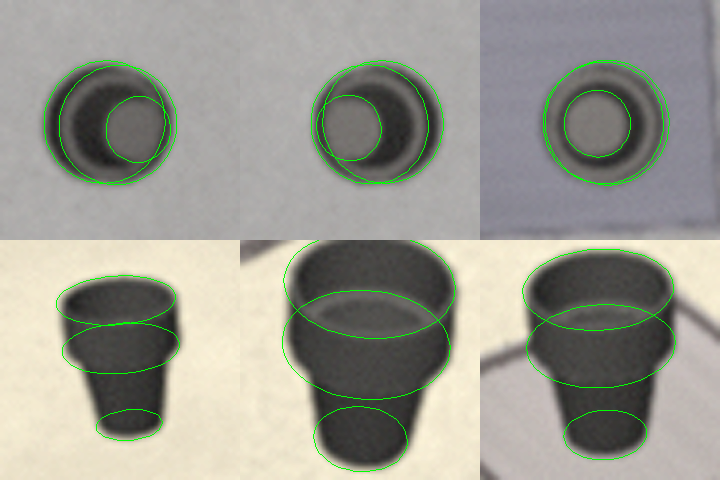

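The overlays match in both views, and the cameras agree to about 2.5 mm: L (.498,.2775), R (.486,-.245), base (.450,-.055) inside a tray centred at about (.462,-.055). First I move above L.

```bash
python3 -m crank '[[-0.033,-0.022,0,0,1],[-0.033,-0.022,0,0,1],[-0.033,-0.022,0,0,1],[-0.033,-0.022,0,0,1],[-0.033,-0.022,0,0,1],[-0.033,-0.022,0,0,1]]' 40 >/dev/null
python3 -m crank '[[-0.033,-0.022,0,0,1],[-0.033,-0.022,0,0,1],[-0.033,-0.022,0,0,1],[-0.033,-0.022,0,0,1],[-0.033,-0.022,0,0,1],[-0.033,-0.022,0,0,1],[0,0,0,0,1],[0,0,0,0,1]]'
cat >> h.py <<'E'
def go(x,y,z):
    from workcell import telemetry
    s=telemetry.state(); d=s["tool_rot"].T@(np.array([x,y,z])-s["position"])
    print("pos",s["position"].round(4),"tool delta mm",(d*1000).round(1),"y axis",s["tool_rot"][:,1].round(3),"w",round(s["width"],3),"F",s["contact_force"].round(1),"t",s["t"])
E
python3 -c "from h import*;go(.498,.2775,.13)"
```

```text
t: 1.5
position: [0.4986, 0.277, 0.2307]
tool_rot: [[-0.956, 0.293, -0.001], [0.293, 0.956, 0.0], [0.001, -0.0, -1.0]]
contact_force: [-0.9, 1.2, 0.2]
width: 1.001
pos [0.4986 0.277  0.2307] tool delta mm [  0.6   0.3 100.7] y axis [ 0.293  0.956 -0.   ] w 1.001 F [-0.9  1.2  0.2] t 1.5
```

```bash
python3 -m crank '[[0.0006,0.0003,0.032,0,1],[0,0,0.033,0,1],[0,0,0.033,0,1],[0,0,0.033,0,1],[0,0,0,0,1],[0,0,0,0,1]]'
python3 - <<'E'
from h import *
from workcell import viewer
ims=[]
for n in("top","side"):
    c=viewer.camera(n);ct=proj(c,[[.498,.2775,.08]])[0].astype(int);y0=max(ct[1]-60,0);x0=max(ct[0]-60,0)
    ims.append(cv2.resize(c["image"][y0:y0+120,x0:x0+120],None,fx=3,fy=3)[:,:,::-1]);print(n,x0,y0)
cv2.imwrite("pics/g1.png",np.clip(np.hstack(ims)*1.6,0,255).astype(np.uint8))
go(.498,.2775,.049)
E
```

```text
t: 2.1
position: [0.4972, 0.279, 0.1003]
tool_rot: [[-0.957, 0.29, -0.001], [0.29, 0.957, -0.0], [0.001, -0.001, -1.0]]
contact_force: [1.5, -0.7, 0.5]
width: 0.996
top 139 185
side 144 77
pos [0.4992 0.2793 0.1027] tool delta mm [ 0.8 -2.2 53.7] y axis [0.291 0.957 0.002] w 1.0 F [-0.  -0.3  0.4] t 2.2
```

View pics/g1.png

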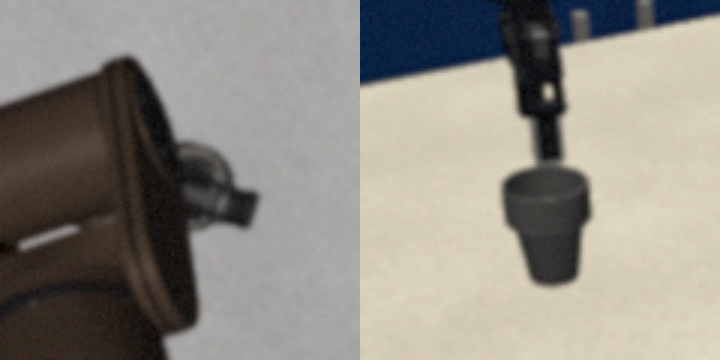

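The side crop shows the fingers centred over the rim at (547,160–187). The top crop shows a finger on each side of the pot. I descend and grip.

```bash
python3 -m crank '[[0,0,0.02,0,1],[0,0,0.02,0,1],[0,0,0.012,0,1],[0,0,0,0,1],[0,0,0,0,1]]'
python3 -m crank '[[0,0,0,0,-1],[0,0,0,0,-1],[0,0,0,0,-1],[0,0,0,0,-1],[0,0,0,0,-1],[0,0,0,0,-1],[0,0,0,0,-1],[0,0,0,0,-1]]' 30
```

```text
t: 2.7
position: [0.4989, 0.2785, 0.0496]
tool_rot: [[-0.957, 0.291, 0.002], [0.291, 0.957, 0.001], [-0.002, 0.001, -1.0]]
contact_force: [0.6, -0.0, -0.4]
width: 0.998
t: 3.5
position: [0.4995, 0.2787, 0.0503]
tool_rot: [[-0.957, 0.291, 0.003], [0.291, 0.957, 0.001], [-0.003, 0.002, -1.0]]
contact_force: [-1.3, -0.2, 6.2]
width: 0.774
```

```bash
python3 -m crank '[[0,0,-0.01,0,-1],[0,0,-0.02,0,-1],[0,0,-0.03,0,-1],[0,0,-0.03,0,-1],[0,0,-0.03,0,-1],[0,0,-0.01,0,-1],[0,0,0,0,-1]]'
python3 -m crank '[[-0.0043,-0.0277,0,0,-1],[-0.0043,-0.0277,0,0,-1],[-0.0043,-0.0277,0,0,-1],[-0.0043,-0.0277,0,0,-1],[-0.0043,-0.0277,0,0,-1],[-0.0043,-0.0277,0,0,-1]]'
python3 -m crank '[[-0.0043,-0.0277,0,0,-1],[-0.0043,-0.0277,0,0,-1],[-0.0043,-0.0277,0,0,-1],[-0.0043,-0.0277,0,0,-1],[-0.0043,-0.0277,0,0,-1],[-0.0043,-0.0277,0,0,-1],[0,0,0,0,-1],[0,0,0,0,-1]]'
cat >> h.py <<'E'
def shot(name,ctr,half=60,f=3,marks=()):
    from workcell import viewer
    ims=[];o={}
    for n in("top","side"):
        c=viewer.camera(n);o[n]=c;ct=proj(c,[ctr])[0].astype(int);y0=np.clip(ct[1]-half,0,400-2*half);x0=np.clip(ct[0]-half,0,640-2*half)
        im=np.clip(cv2.resize(c["image"][y0:y0+2*half,x0:x0+2*half],None,fx=f,fy=f,interpolation=cv2.INTER_CUBIC)[:,:,::-1]*1.6,0,255).astype(np.uint8)
        for x,y,z,rr in marks:
            cv2.polylines(im,[((proj(c,ring(x,y,z,rr))-[x0,y0]+.5)*f).astype(np.int32)],True,(0,255,0),1)
        ims.append(im);print(n,x0,y0)
    cv2.imwrite(f"pics/{name}.png",np.hstack(ims)); return o
E
python3 - <<'E'
from h import *
import pickle
from workcell import telemetry
go(.4503,-.0553,.18)
b=(.4503,-.0553)
o=shot("h1",(*b,.12),60,3,[(*b,.084,.033),(*b,.004,.019),(*b,.211,.033),(*b,.181,.033),(*b,.131,.019)])
pickle.dump(o,open("c1.pkl","wb"))
go(.4503,-.0553,.18)
E
```

```text
t: 4.2
position: [0.4989, 0.2785, 0.1801]
tool_rot: [[-0.957, 0.291, 0.003], [0.291, 0.957, 0.001], [-0.003, 0.002, -1.0]]
contact_force: [-0.4, 0.5, -0.9]
width: 0.772
t: 4.8
position: [0.4725, 0.1106, 0.1756]
tool_rot: [[-0.957, 0.291, -0.005], [0.291, 0.957, -0.0], [0.004, -0.001, -1.0]]
contact_force: [0.4, 0.1, -1.0]
width: 0.777
t: 5.6
position: [0.4494, -0.0547, 0.1764]
tool_rot: [[-0.956, 0.293, -0.003], [0.293, 0.956, 0.002], [0.004, 0.001, -1.0]]
contact_force: [0.1, -0.1, -1.3]
width: 0.775
pos [ 0.4494 -0.0547  0.1764] tool delta mm [-1.  -0.4 -3.6] y axis [0.293 0.956 0.001] w 0.775 F [ 0.1 -0.1 -1.3] t 5.6
top 295 208
side 199 131
pos [ 0.4499 -0.054   0.1771] tool delta mm [-0.7 -1.2 -2.9] y axis [0.291 0.957 0.   ] w 0.776 F [ 0.7  0.2 -1.8] t 5.7
```

View pics/h1.png

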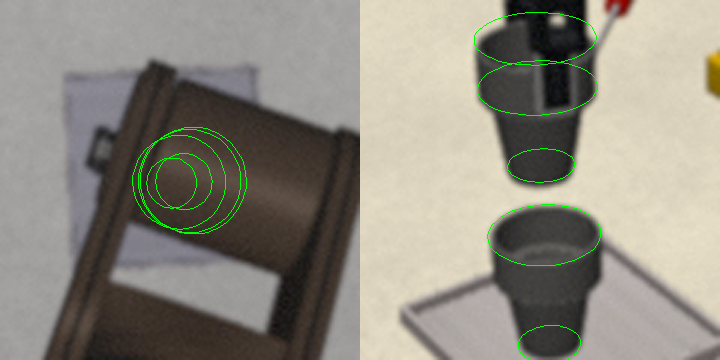

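Run:
```python
from h import *
import pickle
c=pickle.load(open("c1.pkl","rb"))["side"]
g=cv2.cvtColor(c["image"],cv2.COLOR_RGB2GRAY).astype(float)
px=c["R"][0,:2]/np.linalg.norm(c["R"][0,:2])
def edges(xy,z0,zs):   # left/right silhouette edges at row through heights on pot, vs model, -> lateral offset mm
    for z,rr in zs:
        p=proj(c,[[*xy,z0+z]])[0]; v=int(round(p[1])); row=cv2.GaussianBlur(g,(3,3),0)[v]
        u0=int(p[0]); L=row[u0-45:u0]; R=row[u0:u0+45]
        def cross(a,i0,sgn):
            dd=np.diff(a)*sgn; i=np.argmax(dd); w=dd[max(i-2,0):i+3].clip(0); return i0+.5+(w*np.arange(max(i-2,0),max(i-2,0)+len(w))).sum()/w.sum()
        l=cross(L,u0-45,-1); r_=cross(R,u0,1)
        e=proj(c,[[xy[0]+px[0]*.001,xy[1]+px[1]*.001,z0+z]])[0][0]-p[0]
        print(z,"l",round(l,1),"r",round(r_,1),"mid-model px",round((l+r_)/2-p[0],2),"mm",round(((l+r_)/2-p[0])/e,2),"width mm",round((r_-l)/e,1))
print("held");edges((.4503,-.0553),.1275,[(.01,0),(.02,0),(.03,0),(.04,0),(.06,0)])
print("base");edges((.4503,-.0553),.004,[(.02,0),(.03,0),(.055,0),(.06,0),(.065,0)])
x,f,a=fit(c,(.4503,-.0553),.1275,34,.8);print(x,f)
print("lateral axis",px)
```

```text
held
0.01 l 246.2 r 270.3 mid-model px -0.52 mm -0.89 width mm 41.0
0.02 l 245.1 r 271.2 mid-model px -0.43 mm -0.73 width mm 44.2
0.03 l 243.8 r 271.9 mid-model px -0.49 mm -0.83 width mm 47.2
0.04 l 240.8 r 273.4 mid-model px -0.99 mm -1.65 width mm 54.4
0.06 l 237.5 r 276.8 mid-model px -0.45 mm -0.74 width mm 64.9
base
0.02 l 249.5 r 273.7 mid-model px 0.3 mm 0.55 width mm 44.0
0.03 l 248.4 r 274.3 mid-model px 0.28 mm 0.5 width mm 46.7
0.055 l 242.8 r 279.2 mid-model px 0.42 mm 0.75 width mm 64.8
0.06 l 242.6 r 279.1 mid-model px 0.4 mm 0.72 width mm 64.9
0.065 l 242.3 r 279.0 mid-model px 0.31 mm 0.56 width mm 65.0
[ 0.4522554  -0.05126814] 169.32870659953272
lateral axis [ 0.81526151 -0.57909297]
```

```bash
python3 -m crank '[[-0.0014,-0.0007,0.02,0,-1],[0,0,0.02,0,-1],[0,0,0.015,0,-1],[0,0,0.01,0,-1],[0,0,0.01,0,-1],[0,0,0.005,0,-1],[0,0,0.005,0,-1],[0,0,0,0,-1]]'
python3 -m crank '[[0,0,0.003,0,-1],[0,0,0,0,-1],[0,0,0,0,-1]]'
python3 - <<'E'
from h import *
b=(.4503,-.0553)
go(*b,.0835)
shot("p1",(*b,.06),60,3,[(*b,.084,.033),(*b,.004,.019),(*b,.039,.019)]);go(*b,.0835)
E
```

```text
t: 6.5
position: [0.4516, -0.0558, 0.093]
tool_rot: [[-0.957, 0.291, -0.001], [0.291, 0.957, 0.0], [0.001, 0.0, -1.0]]
contact_force: [0.3, -0.3, -1.3]
width: 0.776
t: 6.8
position: [0.4519, -0.056, 0.0906]
tool_rot: [[-0.957, 0.292, 0.001], [0.292, 0.957, -0.0], [-0.001, -0.0, -1.0]]
contact_force: [-0.8, -0.3, -0.7]
width: 0.774
pos [ 0.4519 -0.056   0.0906] tool delta mm [1.7 0.2 7.1] y axis [ 0.292  0.957 -0.   ] w 0.774 F [-0.8 -0.3 -0.7] t 6.8
top 293 208
side 200 159
pos [ 0.4519 -0.056   0.0906] tool delta mm [1.8 0.2 7.1] y axis [ 0.292  0.957 -0.   ] w 0.776 F [ 0.5 -0.  -0.3] t 6.9
```

View pics/p1.png

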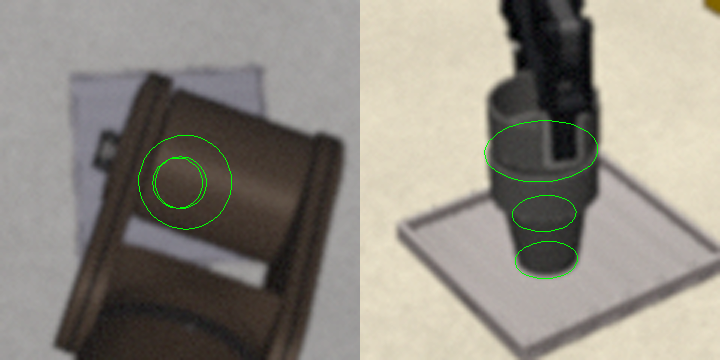

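The side crop shows the pot nested in the base with its axis aligned, and the fingertip at (563,160) near the shoulder. I keep lowering until it touches.

```bash
python3 -m crank '[[0,0,0.0015,0,-1],[0,0,0.0015,0,-1],[0,0,0.001,0,-1],[0,0,0,0,-1],[0,0,0,0,-1]]'
python3 -m crank '[[0,0,0.001,0,-1],[0,0,0.001,0,-1],[0,0,0,0,-1]]'
```

```text
t: 7.4
position: [0.4516, -0.0559, 0.0862]
tool_rot: [[-0.957, 0.292, -0.0], [0.292, 0.957, 0.0], [0.0, 0.0, -1.0]]
contact_force: [0.4, -0.9, -0.4]
width: 0.776
t: 7.7
position: [0.4517, -0.0559, 0.0843]
tool_rot: [[-0.957, 0.292, 0.0], [0.292, 0.957, -0.0], [-0.0, 0.0, -1.0]]
contact_force: [-0.9, -1.2, -1.8]
width: 0.773
```

```bash
python3 -m crank '[[0,0,0.001,0,-1],[0,0,0,0,-1],[0,0,0,0,-1]]'; python3 -m crank '[[0,0,0.001,0,-1],[0,0,0,0,-1],[0,0,0,0,-1]]'
```

```text
t: 8.0
position: [0.4523, -0.0561, 0.0843]
tool_rot: [[-0.957, 0.291, 0.001], [0.291, 0.957, -0.0], [-0.001, -0.0, -1.0]]
contact_force: [-1.1, 1.5, 5.1]
width: 0.775
t: 8.3
position: [0.4529, -0.0564, 0.0843]
tool_rot: [[-0.957, 0.291, 0.002], [0.291, 0.957, -0.001], [-0.002, -0.0, -1.0]]
contact_force: [-2.6, 1.6, 10.8]
width: 0.774
```

Firm contact at TCP z .0843 means the pot is home. I release and raise.

```bash
python3 -m crank '[[0,0,-0.0015,0,-1],[0,0,0,0,-0.2],[0,0,0,0,0.6],[0,0,0,0,1],[0,0,0,0,1],[0,0,0,0,1],[0,0,0,0,1]]'
python3 -m crank '[[0,0,-0.01,0,1],[0,0,-0.02,0,1],[0,0,-0.03,0,1],[0,0,-0.03,0,1],[0,0,-0.03,0,1],[0,0,0,0,1],[0,0,0,0,1]]'
python3 -c "from h import*;go(.486,-.2448,.2)"
```

```text
t: 9.0
position: [0.4516, -0.0559, 0.0836]
tool_rot: [[-0.957, 0.292, -0.0], [0.292, 0.957, 0.0], [0.0, 0.0, -1.0]]
contact_force: [-0.4, 0.0, -0.1]
width: 0.998
t: 9.7
position: [0.4521, -0.056, 0.205]
tool_rot: [[-0.957, 0.291, 0.002], [0.291, 0.957, -0.001], [-0.002, -0.0, -1.0]]
contact_force: [0.1, 0.2, -0.4]
width: 0.999
pos [ 0.4521 -0.056   0.205 ] tool delta mm [ -87.5 -170.7    5.2] y axis [ 0.291  0.957 -0.   ] w 0.999 F [ 0.1  0.2 -0.4] t 9.7
```

```bash
python3 -m crank '[[-0.011,-0.0213,0,0,1],[-0.011,-0.0213,0,0,1],[-0.011,-0.0213,0,0,1],[-0.011,-0.0213,0,0,1],[-0.011,-0.0213,0,0,1],[-0.011,-0.0213,0,0,1],[-0.011,-0.0213,0,0,1],[-0.0105,-0.0216,0,0,1]]'
python3 -m crank '[[0,0,0,0,1],[0,0,0,0,1]]' >/dev/null
python3 - <<'E'
from h import *
from workcell import telemetry
import pickle
go(.486,-.2448,.11);b=(.4510,-.0557)
pickle.dump(shot("s1",(.47,-.12,.08),95,2,[(*b,.114,.033),(*b,.004,.019),(.486,-.2448,.08,.033)]),open("c2.pkl","wb"))
print(telemetry.state()["joints"].round(2))
E
```

```text
t: 10.5
position: [0.4847, -0.2449, 0.2016]
tool_rot: [[-0.957, 0.292, -0.003], [0.292, 0.957, 0.003], [0.004, 0.001, -1.0]]
contact_force: [0.5, 0.9, -0.3]
width: 0.999
pos [ 0.4848 -0.2442  0.202 ] tool delta mm [-1.7 -0.4 92. ] y axis [0.292 0.956 0.002] w 1.003 F [-0.4 -0.1 -0.3] t 10.7
top 289 163
side 194 129
[-0.65  0.02  1.93  0.    1.19 -1.93]
```

View pics/s1.png

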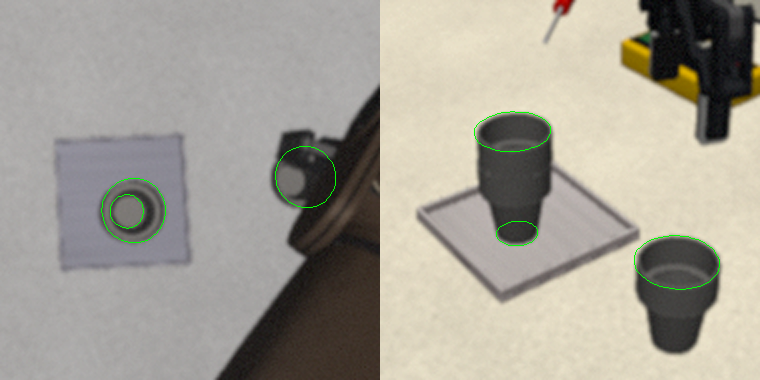

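The side crop shows a clean two-pot stack whose rim is on the predicted ring at z .114 (513,131). R is undisturbed at (677,263). I descend on R.

```bash
python3 -m crank '[[-0.001,-0.0004,0.03,0,1],[0,0,0.03,0,1],[0,0,0.03,0,1],[0,0,0.03,0,1],[0,0,0.02,0,1],[0,0,0.012,0,1],[0,0,0,0,1],[0,0,0,0,1]]'
python3 -c "from h import*;go(.486,-.2448,.05)"
```

```text
t: 11.6
position: [0.487, -0.2453, 0.0526]
tool_rot: [[-0.957, 0.291, 0.001], [0.291, 0.957, -0.001], [-0.001, -0.0, -1.0]]
contact_force: [0.3, -0.1, 0.4]
width: 1.002
pos [ 0.487  -0.2453  0.0526] tool delta mm [1.1 0.2 2.6] y axis [ 0.291  0.957 -0.   ] w 1.002 F [ 0.3 -0.1  0.4] t 11.6
```

```bash
python3 -m crank '[[0,0,0.0015,0,1],[0,0,0,0,-1],[0,0,0,0,-1],[0,0,0,0,-1],[0,0,0,0,-1],[0,0,0,0,-1],[0,0,0,0,-1],[0,0,0,0,-1]]' 30
python3 -m crank '[[0,0,0,0,-1],[0,0,-0.01,0,-1],[0,0,-0.02,0,-1],[0,0,-0.03,0,-1],[0,0,-0.04,0,-1],[0,0,-0.04,0,-1],[0,0,-0.02,0,-1],[0,0,0,0,-1]]'
python3 -c "from h import*;go(.451,-.0557,.21)"
```

```text
t: 12.4
position: [0.4874, -0.2459, 0.0517]
tool_rot: [[-0.957, 0.292, 0.002], [0.292, 0.957, -0.001], [-0.002, -0.0, -1.0]]
contact_force: [-0.3, 1.0, 5.8]
width: 0.749
t: 13.2
position: [0.488, -0.2467, 0.2147]
tool_rot: [[-0.957, 0.291, 0.006], [0.291, 0.957, -0.005], [-0.008, -0.003, -1.0]]
contact_force: [0.2, -0.1, -0.1]
width: 0.75
pos [ 0.488  -0.2467  0.2147] tool delta mm [ 91.1 171.9   3.5] y axis [ 0.291  0.957 -0.003] w 0.75 F [ 0.2 -0.1 -0.1] t 13.2
```

The width of .749 (63.7 mm) is less than before (65.8 mm), so I'll look before carrying it.

Run:
```python
from h import *
import pickle
b=(.4865,-.2455)
pickle.dump(shot("r1",(*b,.15),70,3,[(*b,.243,.033),(*b,.163,.019)]),open("c3.pkl","wb"));go(.451,-.0557,.21)
```

```text
top 380 179
side 274 151
pos [ 0.4859 -0.2451  0.2096] tool delta mm [ 88.6 171.   -0.3] y axis [0.292 0.957 0.   ] w 0.75 F [-0.5  0.2 -1.9] t 13.3
```

View pics/r1.png

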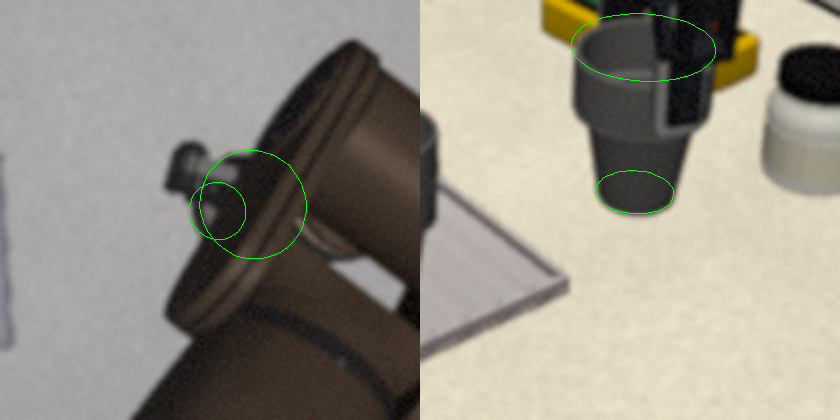

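```bash
cat >> h.py <<'E'
def edges(c,xy,z0,zs,half=34):
    g=cv2.GaussianBlur(cv2.cvtColor(c["image"],cv2.COLOR_RGB2GRAY).astype(float),(3,3),0)
    C=-c["R"].T@c["t"]; d=np.array(xy)-C[:2]; px=np.array([d[1],-d[0]])/np.linalg.norm(d)
    for z in zs:
        p=proj(c,[[*xy,z0+z]])[0]; row=g[int(round(p[1]))]; u0=int(p[0])
        def cross(a,i0):
            i=np.argmax(a); w=a[max(i-2,0):i+3].clip(0); return i0+.5+(w*np.arange(max(i-2,0),max(i-2,0)+len(w))).sum()/w.sum()
        l=cross(-np.diff(row[u0-half:u0]),u0-half); q=cross(np.diff(row[u0:u0+half]),u0)
        e=proj(c,[[xy[0]+px[0]*.001,xy[1]+px[1]*.001,z0+z]])[0][0]-p[0]
        print(z,"mid-model mm",round(((l+q)/2-p[0])/e,2),"width mm",round((q-l)/e,1))
    print("lateral axis",px.round(3))
E
python3 - <<'E'
from h import *
import pickle
hs=[.01,.02,.03,.035,.055,.06,.065]
for f,xy,z in(("c0",(.486,-.2448),0),("c3",(.486,-.2451),.160),("c1",(.4503,-.0553),.1275)):
    print(f);edges(pickle.load(open(f+".pkl","rb"))["side"],xy,z,hs)
E
```

```text
c0
0.01 mid-model mm 1.6 width mm 40.5
0.02 mid-model mm 1.67 width mm 43.8
0.03 mid-model mm 2.39 width mm 48.6
0.035 mid-model mm 3.32 width mm 52.6
0.055 mid-model mm 1.43 width mm 65.2
0.06 mid-model mm 1.55 width mm 65.4
0.065 mid-model mm 1.51 width mm 65.4
lateral axis [ 0.767 -0.641]
c3
0.01 mid-model mm 1.8 width mm 40.6
0.02 mid-model mm 1.64 width mm 43.4
0.03 mid-model mm 1.77 width mm 46.8
0.035 mid-model mm 1.83 width mm 48.3
0.055 mid-model mm 1.64 width mm 65.2
0.06 mid-model mm 2.2 width mm 66.3
0.065 mid-model mm 1.9 width mm 65.7
lateral axis [ 0.767 -0.642]
c1
0.01 mid-model mm -0.88 width mm 40.8
0.02 mid-model mm -0.73 width mm 44.0
0.03 mid-model mm -0.83 width mm 47.0
0.035 mid-model mm -0.79 width mm 49.1
0.055 mid-model mm -0.62 width mm 64.7
0.06 mid-model mm -0.73 width mm 64.6
0.065 mid-model mm -0.73 width mm 64.9
lateral axis [ 0.878 -0.478]
```

The held pot is upright in the view, with no lateral drift over its height, and sits about 2 mm off the jaw centre. I carry it over the stack and measure against the stack.

```bash
python3 -m crank '[[0.0111,0.0214,0,0,-1],[0.0111,0.0214,0,0,-1],[0.0111,0.0214,0,0,-1],[0.0111,0.0214,0,0,-1],[0.0111,0.0214,0,0,-1],[0.0111,0.0214,0,0,-1],[0.0111,0.0214,0,0,-1],[0.0108,0.0213,0,0,-1]]' >/dev/null
python3 -m crank '[[0,0,0,0,-1],[0,0,0,0,-1],[0,0,0,0,-1]]'
python3 - <<'E'
from h import *
import pickle
b=(.451,-.0557)
go(.4518,-.056,.2)
o=shot("h2",(*b,.14),65,3,[(*b,.114,.033),(*b,.004,.019),(*b,.237,.033),(*b,.157,.019)]);pickle.dump(o,open("c4.pkl","wb"));c=o["side"]
go(.4518,-.056,.2)
print("held");edges(c,b,.157,[.01,.02,.03,.055,.06])
print("a");edges(c,b,.034,[.055,.06,.065]);print("base");edges(c,b,.004,[.01,.02,.03,.055,.06,.065])
E
```

```text
t: 14.4
position: [0.4513, -0.0564, 0.2091]
tool_rot: [[-0.956, 0.292, -0.002], [0.292, 0.956, 0.0], [0.002, -0.0, -1.0]]
contact_force: [-0.5, 0.3, -1.2]
width: 0.751
pos [ 0.4513 -0.0564  0.2091] tool delta mm [-0.4  0.5  9.1] y axis [ 0.292  0.956 -0.   ] w 0.751 F [-0.5  0.3 -1.2] t 14.4
top 291 202
side 194 115
pos [ 0.4516 -0.0566  0.2098] tool delta mm [-0.   0.7  9.8] y axis [ 0.293  0.956 -0.   ] w 0.751 F [-0.4  1.2 -1. ] t 14.5
held
0.01 mid-model mm 0.78 width mm 39.6
0.02 mid-model mm 0.85 width mm 42.9
0.03 mid-model mm 0.85 width mm 46.2
0.055 mid-model mm 1.48 width mm 65.7
0.06 mid-model mm 0.72 width mm 64.4
lateral axis [ 0.878 -0.479]
a
0.055 mid-model mm 1.38 width mm 65.1
0.06 mid-model mm 1.35 width mm 64.8
0.065 mid-model mm 1.23 width mm 64.9
lateral axis [ 0.878 -0.479]
base
0.01 mid-model mm -0.17 width mm 40.1
0.02 mid-model mm -0.22 width mm 43.9
0.03 mid-model mm -0.22 width mm 46.7
0.055 mid-model mm -0.05 width mm 64.6
0.06 mid-model mm -0.09 width mm 64.6
0.065 mid-model mm -0.21 width mm 64.6
lateral axis [ 0.878 -0.479]
```

View pics/h2.png

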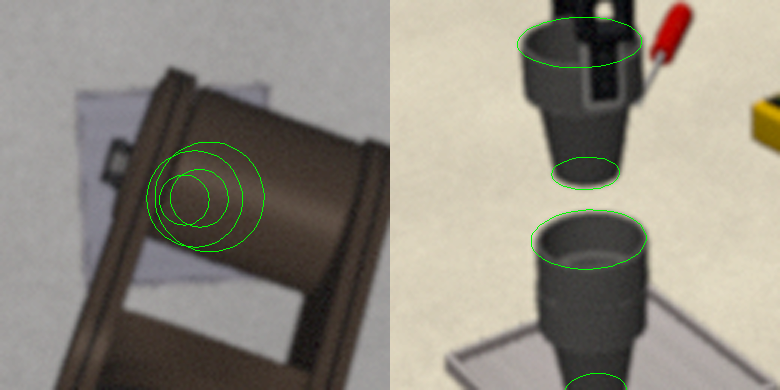

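The side crop shows the held pot upright and coaxial with the stack to about 0.5 mm; pot_a is about 1.5 mm off the base, which is within tolerance. I lower it.

```bash
python3 -m crank '[[-0.0005,0.0005,0.02,0,-1],[0,0,0.02,0,-1],[0,0,0.015,0,-1],[0,0,0.01,0,-1],[0,0,0.01,0,-1],[0,0,0.005,0,-1],[0,0,0.005,0,-1],[0,0,0,0,-1]]'
python3 -m crank '[[0,0,0.002,0,-1],[0,0,0.001,0,-1],[0,0,0,0,-1],[0,0,0,0,-1]]'
```

```text
t: 15.3
position: [0.4522, -0.0556, 0.125]
tool_rot: [[-0.957, 0.292, -0.001], [0.292, 0.957, 0.0], [0.001, 0.0, -1.0]]
contact_force: [-0.7, -0.9, -0.5]
width: 0.753
t: 15.7
position: [0.4525, -0.0556, 0.1226]
tool_rot: [[-0.957, 0.291, 0.0], [0.291, 0.957, -0.0], [-0.0, -0.0, -1.0]]
contact_force: [-0.3, 0.6, -1.3]
width: 0.747
```

```bash
python3 -m crank '[[0,0,0.0015,0,-1],[0,0,0.0015,0,-1],[0,0,0.001,0,-1],[0,0,0,0,-1],[0,0,0,0,-1]]'; python3 -m crank '[[0,0,0.001,0,-1],[0,0,0,0,-1],[0,0,0,0,-1]]';python3 -m crank '[[0,0,0.001,0,-1],[0,0,0,0,-1],[0,0,0,0,-1]]'
```

```text
t: 16.2
position: [0.4523, -0.0556, 0.1183]
tool_rot: [[-0.957, 0.291, -0.0], [0.291, 0.957, 0.0], [0.0, -0.0, -1.0]]
contact_force: [0.5, 0.3, -0.7]
width: 0.754
t: 16.5
position: [0.4523, -0.0556, 0.1173]
tool_rot: [[-0.957, 0.291, -0.0], [0.291, 0.957, -0.0], [0.0, -0.0, -1.0]]
contact_force: [0.7, -1.8, -1.7]
width: 0.749
t: 16.8
position: [0.4523, -0.0556, 0.1163]
tool_rot: [[-0.957, 0.292, -0.0], [0.292, 0.957, -0.0], [0.0, -0.0, -1.0]]
contact_force: [-0.7, -0.6, -1.8]
width: 0.755
```

```bash
python3 -m crank '[[0,0,0.001,0,-1],[0,0,0,0,-1],[0,0,0,0,-1]]'; python3 -m crank '[[0,0,0.001,0,-1],[0,0,0,0,-1],[0,0,0,0,-1]]';python3 -m crank '[[0,0,0.0005,0,-1],[0,0,0,0,-1],[0,0,0,0,-1]]'
```

```text
t: 17.1
position: [0.4526, -0.0558, 0.1158]
tool_rot: [[-0.957, 0.291, 0.001], [0.291, 0.957, -0.001], [-0.001, -0.0, -1.0]]
contact_force: [-0.5, 0.5, 3.0]
width: 0.75
t: 17.4
position: [0.4531, -0.0563, 0.1157]
tool_rot: [[-0.957, 0.291, 0.001], [0.291, 0.957, -0.002], [-0.002, -0.001, -1.0]]
contact_force: [-1.1, 0.1, 6.6]
width: 0.75
t: 17.7
position: [0.4533, -0.0564, 0.1157]
tool_rot: [[-0.957, 0.291, 0.002], [0.291, 0.957, -0.002], [-0.002, -0.002, -1.0]]
contact_force: [-2.2, -1.0, 7.8]
width: 0.752
```

Contact at .1157 matches the predicted home height of .1155–.1157. I release and retreat.

```bash
python3 -m crank '[[0,0,-0.002,0,-1],[0,0,0,0,-0.2],[0,0,0,0,0.6],[0,0,0,0,1],[0,0,0,0,1],[0,0,0,0,1],[0,0,0,0,1]]'
python3 -m crank '[[0,0,-0.01,0,1],[0,0,-0.02,0,1],[0,0,-0.03,0,1],[0,0,-0.03,0,1],[0,0,-0.02,0,1],[0,0,0,0,1]]'
python3 -m crank '[[0.01,0.03,0,0,1],[0.01,0.04,0,0,1],[0.01,0.04,0,0,1],[0.01,0.04,0,0,1],[0,0.04,0,0,1],[0,0.04,0,0,1],[0,0,0,0,1],[0,0,0,0,1]]'
python3 - <<'E'
from h import *
import pickle
from workcell import viewer
b=(.451,-.0557)
o=shot("f",(.45,-.08,.06),90,2,[(*b,.144,.033),(*b,.004,.019)]);pickle.dump(o,open("c5.pkl","wb"));c=o["side"]
for n,z,hs in(("b",.064,[.055,.06,.065]),("a",.034,[.055,.06,.065]),("base",.004,[.01,.02,.03,.055,.06])):print(n);edges(c,b,z,hs)
# bystander motion: image difference old/new in the far region
d0=pickle.load(open("c0.pkl","rb"))["top"]["image"].astype(int);D=np.abs(d0-o["top"]["image"]).max(2);print("bystander diff",D[100:190,130:480].max(),(D[100:190,130:480]>40).sum())
E
```

```text
t: 18.4
position: [0.4522, -0.0555, 0.1157]
tool_rot: [[-0.957, 0.291, -0.0], [0.291, 0.957, 0.0], [0.0, 0.0, -1.0]]
contact_force: [0.3, 0.2, -0.3]
width: 0.999
t: 19.0
position: [0.4544, -0.0563, 0.2303]
tool_rot: [[-0.957, 0.291, 0.008], [0.291, 0.957, -0.003], [-0.008, -0.0, -1.0]]
contact_force: [0.2, 0.2, 0.5]
width: 1.002
t: 19.8
position: [0.4803, 0.1765, 0.2244]
tool_rot: [[-0.957, 0.29, -0.003], [0.29, 0.957, -0.001], [0.002, -0.002, -1.0]]
contact_force: [0.1, 0.3, -0.1]
width: 1.001
top 274 178
side 177 136
b
0.055 mid-model mm 0.99 width mm 64.7
0.06 mid-model mm 1.0 width mm 64.7
0.065 mid-model mm 1.15 width mm 64.8
lateral axis [ 0.878 -0.479]
a
0.055 mid-model mm 1.38 width mm 65.0
0.06 mid-model mm 1.36 width mm 64.8
0.065 mid-model mm 1.3 width mm 64.8
lateral axis [ 0.878 -0.479]
base
0.01 mid-model mm -0.17 width mm 40.1
0.02 mid-model mm -0.25 width mm 43.9
0.03 mid-model mm -0.19 width mm 46.7
0.055 mid-model mm -0.07 width mm 64.6
0.06 mid-model mm -0.1 width mm 64.6
lateral axis [ 0.878 -0.479]
bystander diff 14 0
```

View pics/f.png

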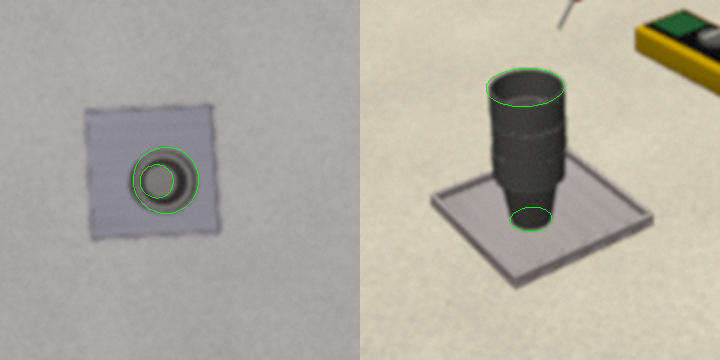

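The final pictures show one upright stack whose rim is on the predicted ring at z .144 (side crop 525,87) and clear of the robot. The bystander region of the top picture is unchanged.

```bash
python3 -c "
from workcell import r
print(r.finish_job())"
```

```text
the job is handed in; nothing more can be done
None
```

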